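# Hold the spring probe half pressed on a heat sink

### The job

Test the heat sink's earth bond: lay it, fins up and lengthwise, in the nest of the bond-test jig and let go of it, then push the jig's sprung upright paddle so that the probe presses the heat sink home against the anvil, and go on until the probe's stem has sunk in by half its 12 mm travel (6 mm). The paddle is a dead-man handle that springs back: finish while still holding it there steadily, with the probe half pressed. Leave the tape roll, the tin and the fan where they are.

Things in the scene. Friction and masses are not known exactly. Their poses are not given: they have to be found in the camera images.
- heat_sink: Finned grey aluminium heat sink, 30 mm (its x) by 50 mm (its y) by 20 mm high, fins up along its length, loose, about 0.08 kg; origin at the centre of its underside. Starts flat on the bench. Either end may face the anvil.
- jig: Bond-test jig fixed to the bench: base plate 90 mm wide, 8 thick, x -85 to +120 mm; along its x stand a rear bracket (x -80 to -70, 28 high), sprung carriage with black paddle, brass probe, nest, steel anvil (20 x 62 mm, top 38 mm up, face at x +95, sockets behind it to x +127). Origin: plate underside on the centre line. x: level pressing direction, paddle to anvil; z up.
- nest (a point): Point on the bed (8 mm above the bench) under the centre of a heat sink that is home: 25 mm before the anvil face, on the centre line; axes as the jig. Open above. Side lips 35 mm apart, 5 thick, 6 mm above the bed, run from 35 mm behind this point (paddle side) to the anvil. The probe at rest ends 50 mm behind this point, so 25 mm short of a heat sink that is home.
- handle (a joint): Travel of the carriage and paddle along jig +x, m: 0 at rest (against its stop), at most 0.045. A weak spring always pushes it back with 2.4 N, rising to 3.3 N at the end of travel, plus 0.2 N friction. With the heat sink home the probe meets it at 0.025 and is half pressed at 0.031.
- paddle (a point): Centre of the rear (pushed) face of the black upright paddle, 62 mm above the bench; moves with it. Paddle: 14 mm thick along jig x, 44 wide, 30 to 86 mm above the bench; push this face or pinch the 14 mm from above. Behind it only the bracket, spring tube and rod (to 28 mm high); in front the carriage goes 30 mm further, to 36 mm high.
- probe (a joint): How far the probe is pressed back into the carriage, m: 0 out (12 mm of brass stem bare between its contact bar and the carriage), 0.012 fully in. Spring: 1.2 N at first contact, 6 N at 0.006 and 10.8 N at 0.012; this adds to the paddle's own spring.
- probe_tip (a point): Centre of the flat front face of the probe's brass contact bar (32 mm wide, 16 high, 4 thick, from 10 to 26 mm above the bench). Moves with the probe.
- tape_roll: Black tape roll lying flat, 62 mm across, 19 mm high, bystander; origin under its centre.
- tin: Round white tin with a lid, 64 mm across, 48 mm high, bystander; origin under its centre.
- fan: Black square fan, 60 x 60 mm, with leads 50 mm long (60 x 110 x 20 mm in all), bystander; origin under the middle of the whole.
There are look-alikes about, which are no part of the job. There is more than one size of the heat_sink; the one meant has the size given above.

How it is judged:
By the outcome, as a careful person would: the job done as asked, in the order asked, and still so for the second after the job is handed in, while the arm keeps its last pose, push and grip.
It also fails if it takes over 54 s, if anything falls off the work surface, if the arm or the gripper's body presses on something with over 40 N, if the wrist force passes 120 N, or if a joint passes its speed limit or range.

### The arm

A 6-joint arm with a two-finger parallel gripper is mounted at the origin on the work surface; the furniture and walls round the work are solid. World frame = base frame: x ahead of the robot, y to its left, z up, the work surface at z = 0. Lengths are in m, angles in rad, forces in N, time in s.
With the tool pointing down it reaches from about 0.375 to 0.9 m from the base axis. Payload 3.1 kg.
Tool frame: the origin (TCP) lies between the finger pads; the fingertips stand manip.nose_length ahead of it and the grasp point (between the pads) lies 5 mm behind it (manip.nose_length is the distance from the TCP to the fingertips, in m); z points along the fingers, y is the line along which they close (so a half turn about z gives the same grasp; the last joint's range is limited). The gripper opens to 85 mm and grips with 20 to 120 N. Pads are 22 mm wide; open, the fingers measure 114 mm over their backs; the gripper's body (76 mm by 85 mm) begins 54 mm behind the grasp point. The pads swing forward as they close: fully open they stand 13 mm farther back than shut.
Start: joints at [0.921, 0.527, 1.433, -0, 1.181, -0.178], TCP at [0.283, 0.557, 0.245] pointing down, gripper open.
Joint ranges: [-3.08, 3.08], [-0.75, 2.2], [0.22, 2.44], [-1.43, 4.57], [0, 2.65], [-2.85, 2.85]. Speed limits (rad/s): [2.79, 2.79, 3.14, 3.14, 3.14, 3.14].

### API

Orientations are given as a unit quaternion [x, y, z, w].
In Python, from station import monitor, eyes, job, manip gives the robot as it stands.
- The arm moves only by the shell command python3 -m pendant 'ROWS' [FORCE]. ROWS is JSON, a list that holds one entry, the list of rows, each a list of 7 numbers: the shift along the tool's x, y, z as a fraction of full scale, then the turn, a rotation vector about the tool's x, y, z as a fraction of full scale, then the opening, from 0 (shut) to 1 (fully open). A call has 1 to 20 rows; each row shifts and turns the commanded pose from where the row before left it, along the tool's axes as they then stand; what a row does not reach is not made up. Full scale, the value 1, is 800 mm for a shift and 0.12 rad for a turn. A row lasts 1/10 s, in which the tool goes at most 50 mm and 8.59 degrees, less where a joint would pass 70% of its speed; a pose out of reach is approached as far as the arm can. A call with a number of a shift or a turn outside -1 to 1 is refused whole. A call with a gripper value outside its range is refused whole. The fingers move at their own pace and stop on an object; FORCE is the grip in N (left out, the last holds). Time passes only in rows, so rows that do not move let the fingers close. It gives the time, the measured TCP pose, the force, the opening and the grip force at its end, in the units of the state.
- monitor.sense(): the state, without advancing time (a new reading comes with each control period).
- eyes.snapshot(name): name is "side" or "top"; returns a dict with "pixels" (480x640x3 uint8, red, green, blue), "depth" (480x640 float32, m along the optical axis (not along the pixel's ray), 0 where there is no reading), "intrinsics" (3x3 intrinsics, pixels), "k1" (the pictures are not rectified: a ray, as slopes to the right and down, at radius r is drawn at 1 + k1 r^2 times it, then the intrinsics apply), "eye" and "attitude" of the camera in the world. Camera axes: x right, y down, z forward; pixel columns grow to the right and rows downward; lengths in m; the calibration is good to about 2 mm. A picture is of the moment at which its call begins.
- job.sign_off(): hands the job in; it is judged then, once.
The state is a dict: "t": time; "q": joint angles; "qd": joint speeds; "tau": joint torques, N m; "tcp_pos": TCP position; "tool_rot": TCP orientation; "force": force on the tool from outside, world axes, zero at the start; "ft_torque": the same for the moment, N m; "finger_gap": opening from 0.0 (shut) to 1.0 (fully open); "gripper_force": force on a finger pad.
Only numpy, scipy, OpenCV 4.12 (cv2) and the standard library are available. Lean on these libraries where they do the work, as an engineer would, in place of code of your own. Each camera call takes 0.05 s, during which the arm holds its last target. There are 200 camera calls.

## Working session

There is one attempt and no reset: what is moved stays moved. The work goes in short steps, Python scripts to look and compute and a shell command to move; the robot and the scene stay as the last step left them, time stands still between calls to the robot, and variables do not carry over. Pictures are saved under pics/ and viewed, at most 10 in all, crops included, and the job is handed in when it is done.

```bash
ls; mkdir -p pics
python3 - <<'E'
from station import monitor, eyes, job, manip
import cv2
s=monitor.sense();print(s,manip.nose_length)
for n in("top","side"):
    d=eyes.snapshot(n);cv2.imwrite(f"pics/{n}0.png",d["pixels"][:,:,::-1]);print(n,d["intrinsics"],d["k1"],d["eye"],d["attitude"])
E
```

```text
pics
{'t': 0.0, 'q': array([ 9.21478589e-01,  5.28493591e-01,  1.43392593e+00,  1.61145421e-05,
        1.18139550e+00, -1.78502196e-01]), 'qd': array([-0.00096388, -0.00140075, -0.00020131, -0.00176465,  0.0012026 ,
        0.00031787]), 'tau': array([ 3.77534070e-04, -4.42352128e+01, -1.78022879e+01, -1.24148919e-04,
        8.39122804e-03, -5.46112659e-06]), 'tcp_pos': array([0.28305087, 0.5564493 , 0.24430923]), 'tool_rot': array([ 2.33242367e-01,  9.72417998e-01, -1.01435342e-03, -4.53730872e-04]), 'force': array([ 0.59943033,  0.31985724, -0.26635111]), 'ft_torque': array([-0.01689596,  0.01624647,  0.02547027]), 'gripper_force': 0.0, 'finger_gap': 0.9982640933266759} 0.014
top [[438.04622684   0.         316.34301068]
 [  0.         438.04622684 237.14983624]
 [  0.           0.           1.        ]] 0.003989169527493451 [ 0.50923234 -0.02503714  1.02466524] [-0.69759358  0.71607207 -0.01915804  0.0153934 ]
side [[434.36188825   0.         318.65481804]
 [  0.         434.36188825 234.36947004]
 [  0.           0.           1.        ]] -0.05434518319834361 [-0.24040348 -0.60685247  0.77762771] [ 0.79035756 -0.40894095  0.2020581  -0.40899235]
```

View pics/top0.png

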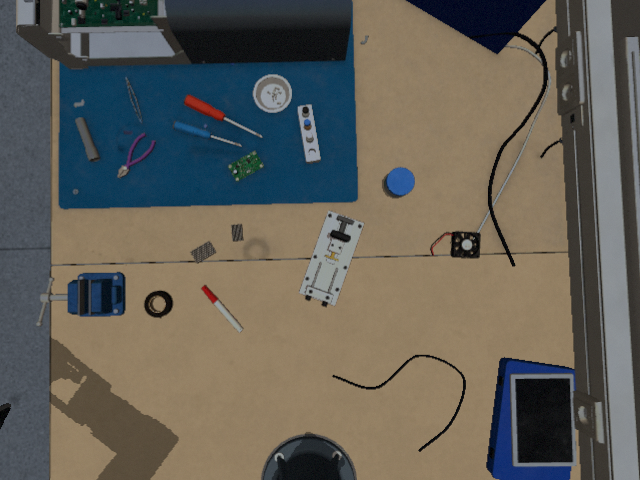

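View pics/side0.png

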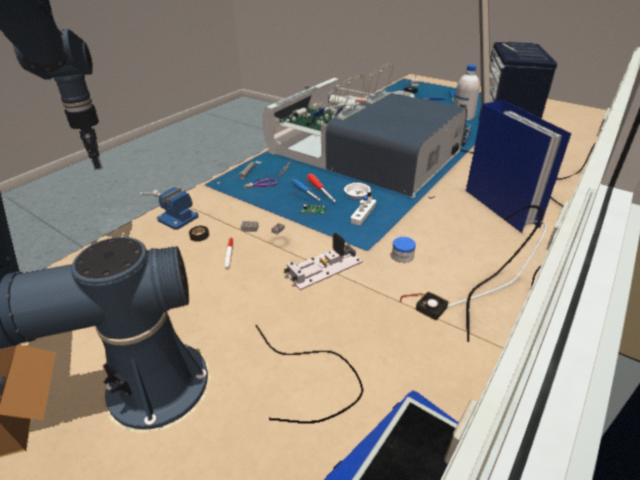

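The top view shows two finned heat sinks, at about (203,252), the larger, and (237,232). The jig runs from about (347,212) at the rear to (320,305) at the anvil end, with the black paddle at about (341,236). The tape roll is at (158,303), the tin at (399,182) and the fan at (465,244).

```bash
cat > h.py <<'E'
import numpy as np, cv2
from scipy.spatial.transform import Rotation as R
def px2w(d,uv,z):
    "cast pixel rays onto world plane z"
    K=d["intrinsics"];uv=np.atleast_2d(np.asarray(uv,float))
    p=(uv-[K[0,2],K[1,2]])/[K[0,0],K[1,1]]
    s=p.copy()
    for _ in range(10): s=p/(1+d["k1"]*(s**2).sum(1,keepdims=True))
    r=R.from_quat(d["attitude"]).apply(np.c_[s,np.ones(len(s))])
    return d["eye"]+r*((z-d["eye"][2])/r[:,2:3])
def rect(d,mask,z):
    "min-area rectangles of mask blobs on plane z: centre, sizes, long-axis angle"
    cs,_=cv2.findContours(mask,cv2.RETR_EXTERNAL,cv2.CHAIN_APPROX_NONE);out=[]
    for c in cs:
        if cv2.contourArea(c)<25: continue
        w=px2w(d,c[:,0],z)[:,:2]
        (cx,cy),(a,b),t=cv2.minAreaRect((w*1000).astype(np.float32))
        if a<b:a,b,t=b,a,t+90
        out.append((np.round([cx,cy,a,b,t],1),c[:,0].mean(0).round(1)))
    return out
E
python3 - <<'E'
from station import eyes
from h import *
d=eyes.snapshot("top");im=d["pixels"][:,:,::-1]
np.save("top.npy",d,allow_pickle=True)
hsv=cv2.cvtColor(im,cv2.COLOR_BGR2HSV)
m=np.zeros((480,640),np.uint8);m[215:270,180:248]=255
g=((hsv[:,:,1]<70)).astype(np.uint8)*255
g=cv2.morphologyEx(g&m,cv2.MORPH_CLOSE,np.ones((3,3)))
for r in rect(d,g,0.02):print("hs",r)
m[:]=0;m[205:312,290:370]=255
w=((hsv[:,:,1]<70)).astype(np.uint8)*255
w=cv2.morphologyEx(w&m,cv2.MORPH_CLOSE,np.ones((3,3)))
for r in rect(d,w,0.008):print("jig",r)
b=(hsv[:,:,2]<50).astype(np.uint8)*255&m
for r in rect(d,b,0.086):print("blk",r)
a=cv2.resize(im[205:315,290:370],None,fx=5,fy=5,interpolation=cv2.INTER_CUBIC)
c=cv2.resize(im[215:270,180:250],None,fx=5,fy=5,interpolation=cv2.INTER_CUBIC)
o=np.zeros((550,750,3),np.uint8);o[:550,:400]=a;o[:275,400:750]=c
cv2.imwrite("pics/crop1.png",o)
D=d["depth"];print(D[252,203],D[232,237],D[258,220],D[236,341])
E
```

```text
hs (array([532.3, 218. ,  81.8,  47.2,  90.5]), array([208.1, 255.4]))
hs (array([574.9, 151.9,  36.9,  25.2, 179. ]), array([236.6, 232.4]))
jig (array([502.2, -79.1, 214.1, 129.2, 157.6]), array([334.3, 258.2]))
blk (array([559.7, -82.1,  42. ,  21.3,  68.5]), array([339.7, 235.1]))
0.99999255 1.0128626 1.0177984 0.9368217
```

View pics/crop1.png

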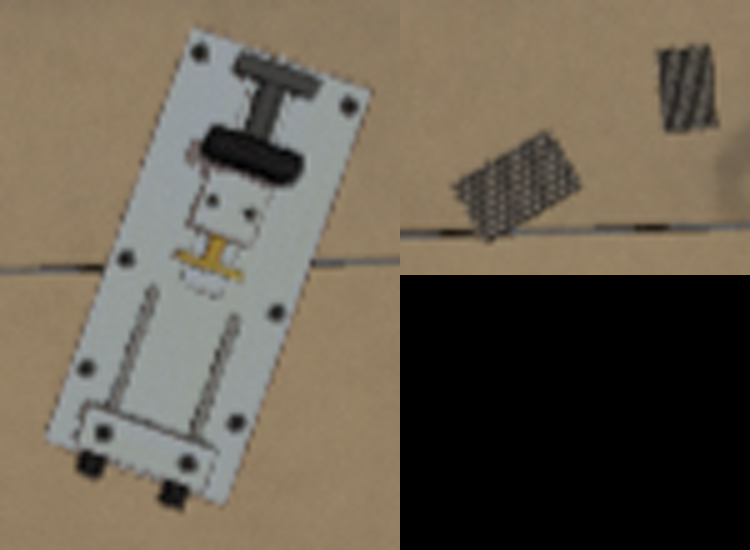

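The crop shows the heat sink wanted (about 50 x 30 mm) with crop corners (453,185), (548,130), (582,187) and (488,243). The other is smaller. The jig plate corners are (195,28), (371,93), (226,505) and (45,440), with the anvil at the bottom and the paddle top centred at (252,155).

Run:
```python
from h import *
d=np.load("top.npy",allow_pickle=True).item()
P=lambda c,x0,y0:np.c_[x0+(np.array(c)[:,0]+.5)/5-.5,y0+(np.array(c)[:,1]+.5)/5-.5]
h=px2w(d,P([(53,185),(148,130),(182,187),(88,243)],180,215),.02)[:,:2]
print(h.mean(0),np.linalg.norm(np.diff(h,axis=0),axis=1));e=h[1]-h[0]+h[2]-h[3];print("hs long angle",np.degrees(np.arctan2(e[1],e[0])))
j=px2w(d,P([(195,28),(371,93),(226,505),(45,440)],290,205),.008)[:,:2]
print(np.linalg.norm(np.diff(j,axis=0),axis=1))
x=(j[3]+j[2]-j[0]-j[1]);x/=np.linalg.norm(x);print("jig ang",np.degrees(np.arctan2(x[1],x[0])),x)
o=j.mean(0)-x*.0175;print("origin",o,"nest",o+x*.070)
# lips & anvil face check, paddle
q=px2w(d,P([(155,290),(110,408),(237,318),(193,435)],290,205),.014)[:,:2]
print("lips mid",(q[0]+q[2])/2,(q[1]+q[3])/2, [(p-o)@x for p in q],[(p-o)@[-x[1],x[0]] for p in q])
p=px2w(d,P([(252,155)],290,205),.086)[0,:2];print("paddle top",(p-o)@x,(p-o)@[-x[1],x[0]],p)
# depth-based paddle top
D=d["depth"];print(D[225:245,325:355].min())
```

```text
[0.53137485 0.22886777] [0.0499389  0.0305558  0.04971573]
hs long angle -60.85900397105946
[0.08737236 0.202335   0.08870905]
jig ang 158.68802076441173 [-0.93161526  0.36344602]
origin [ 0.52658026 -0.07136871] nest [ 0.46136719 -0.04592749]
lips mid [ 0.49272655 -0.05803288] [ 0.43942119 -0.03610685] [np.float64(0.03672673688269551), np.float64(0.0946609860791009), np.float64(0.0360442353982478), np.float64(0.0933680204793993)] [np.float64(-0.02006213906316079), np.float64(-0.02119943985270009), np.float64(0.01982240155087755), np.float64(0.01885370062991812)]
paddle top -0.032089572107725624 -0.0016598902268027407 [ 0.55707868 -0.08148516]
0.0
```

```bash
cat >> h.py <<'E'
def to(x,y,z,ang):
    "remaining shift (fractions, tool axes AFTER the turn) and turn about tool z; ang = world angle of tool x, deg"
    from station import monitor
    s=monitor.sense();r=R.from_quat(s["tool_rot"]);m=r.as_matrix()
    a=np.radians(ang);T=np.c_[[np.cos(a),np.sin(a),0],[np.sin(a),-np.cos(a),0],[0,0,-1]]
    rv=R.from_matrix(m.T@T).as_rotvec()/.12
    d=T.T@(np.array([x,y,z])-s["tcp_pos"])
    print("t %.2f"%s["t"],"shift",(d/.8).round(4),"mm",(d*1e3).round(1),"turn",rv.round(3),"gap %.3f gf %.1f"%(s["finger_gap"],s["gripper_force"]),"F",s["force"].round(2))
E
python3 -c "
from h import *
to(.5314,.2289,.10,119.1)"
```

```text
t 0.15 shift [-0.5088  0.0719  0.1807] mm [-407.1   57.5  144.5] turn [-1.400e-02  2.000e-03  4.934e+00] gap 1.000 gf 0.0 F [-0.47  0.13 -0.61]
```

```bash
python3 -m pendant '[[[0,0,0,0,0,0.98,0.7],[0,0,0,0,0,0.98,0.7],[0,0,0,0,0,0.98,0.7],[0,0,0,0,0,0.98,0.7],[0,0,0,0,0,0.98,0.7],[-0.036,0.005,0,0,0,0,0.7],[-0.036,0.005,0,0,0,0,0.7],[-0.036,0.005,0,0,0,0,0.7],[-0.036,0.005,0,0,0,0,0.7],[-0.036,0.005,0,0,0,0,0.7],[-0.036,0.005,0,0,0,0,0.7],[-0.036,0.005,0,0,0,0,0.7],[-0.036,0.005,0,0,0,0,0.7],[-0.036,0.005,0,0,0,0,0.7],[-0.036,0.005,0,0,0,0,0.7],[-0.036,0.005,0,0,0,0,0.7],[-0.036,0.005,0,0,0,0,0.7],[-0.036,0.005,0,0,0,0,0.7],[-0.036,0.005,0,0,0,0,0.7],[0,0,0,0,0,0,0.7]]]' 40; python3 -c "
from h import *
to(.5314,.2289,.10,119.1)"
```

```text
t: 2.15
tcp_pos: [0.5322, 0.2302, 0.2451]
tool_rot: [0.507, 0.862, -0.0, 0.001]
force: [0.4, -0.0, -0.8]
finger_gap: 0.702
gripper_force: 0.0
t 2.15 shift [-0.0009 -0.0017  0.1814] mm [ -0.7  -1.4 145.1] turn [0.007 0.013 0.001] gap 0.702 gf 0.0 F [ 0.35 -0.03 -0.82]
```

```bash
python3 -m pendant '[[[0,-0.001,0.03,0,0,0,0.7],[0,-0.001,0.04,0,0,0,0.7],[0,0,0.04,0,0,0,0.7],[0,0,0.04,0,0,0,0.7],[0,0,0.04,0,0,0,0.7],[0,0,0.03,0,0,0,0.7],[0,0,0,0,0,0,0.7],[0,0,0,0,0,0,0.7]]]'
python3 - <<'E'
from h import *
from station import eyes
to(.5314,.2289,.023,119.1)
a=eyes.snapshot("side")["pixels"];b=eyes.snapshot("top")["pixels"]
o=np.hstack([cv2.resize(a[180:260,200:300],None,fx=4,fy=4,interpolation=3),cv2.resize(b[212:292,155:255],None,fx=4,fy=4,interpolation=3)])
cv2.imwrite("pics/c2.png",o[:,:,::-1])
E
```

```text
t: 2.95
tcp_pos: [0.528, 0.2326, 0.0692]
tool_rot: [0.505, 0.863, -0.0, -0.0]
force: [0.1, 0.5, 0.3]
finger_gap: 0.701
gripper_force: 0.0
t 2.95 shift [-0.0061  0.0015  0.0578] mm [-4.9  1.2 46.2] turn [-0.008 -0.004  0.038] gap 0.701 gf 0.0 F [0.14 0.46 0.28]
```

View pics/c2.png

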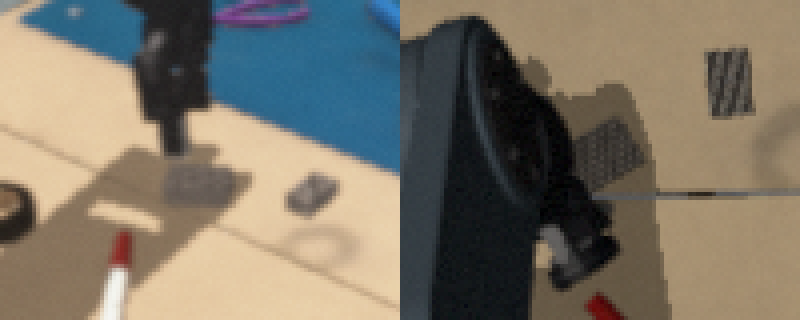

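The crop shows the near finger standing just behind the sink's left part. This agrees with the 5 mm offset plus parallax. The sink is undisturbed.

```bash
python3 -m pendant '[[[-0.006,0.0015,0,0,0,0.04,0.7],[0,0,0.01,0,0,0,0.7],[0,0,0.015,0,0,0,0.7],[0,0,0.015,0,0,0,0.7],[0,0,0.012,0,0,0,0.7],[0,0,0.005,0,0,0,0.7],[0,0,0,0,0,0,0.7],[0,0,0,0,0,0,0.7]]]'; python3 -c "
from h import *
to(.5314,.2289,.023,119.1)"
```

```text
t: 3.85
tcp_pos: [0.5319, 0.2286, 0.0235]
tool_rot: [0.507, 0.862, -0.0, -0.0]
force: [0.3, 0.4, -0.1]
finger_gap: 0.7
gripper_force: 0.0
t 3.85 shift [ 0.0006 -0.0003  0.0007] mm [ 0.5 -0.2  0.5] turn [-0.001 -0.    -0.006] gap 0.700 gf 0.0 F [ 0.26  0.41 -0.08]
```

```bash
python3 -m pendant '[[[0,0,0,0,0,0,0.5],[0,0,0,0,0,0,0.45],[0,0,0,0,0,0,0.4],[0,0,0,0,0,0,0.35],[0,0,0,0,0,0,0.3],[0,0,0,0,0,0,0.25],[0,0,0,0,0,0,0.2],[0,0,0,0,0,0,0.2],[0,0,0,0,0,0,0.2]]]' 35; python3 -m pendant '[[[0,0,-0.01,0,0,0,0.2],[0,0,-0.02,0,0,0,0.2],[0,0,-0.03,0,0,0,0.2],[0,0,-0.03,0,0,0,0.2],[0,0,-0.03,0,0,0,0.2],[0,0,-0.01,0,0,0,0.2],[0,0,0,0,0,0,0.2],[0,0,0,0,0,0,0.2]]]'
python3 - <<'E'
from h import *
from station import eyes
to(.4706,-.0495,.13,158.7)
d=eyes.snapshot("side");np.save("lift.npy",d,allow_pickle=True)
a=d["pixels"];b=eyes.snapshot("top")["pixels"]
o=np.hstack([cv2.resize(a[140:240,190:290],None,fx=4,fy=4,interpolation=3),cv2.resize(b[202:302,155:255],None,fx=4,fy=4,interpolation=3)])
cv2.imwrite("pics/c3.png",o[:,:,::-1])
E
```

```text
t: 4.75
tcp_pos: [0.5322, 0.2287, 0.0243]
tool_rot: [0.507, 0.862, 0.0, 0.0]
force: [-0.4, -0.0, 6.5]
finger_gap: 0.346
gripper_force: 35.2
t: 5.55
tcp_pos: [0.5311, 0.2284, 0.1269]
tool_rot: [0.507, 0.862, -0.001, -0.001]
force: [-1.7, 0.7, -0.9]
finger_gap: 0.342
gripper_force: 34.7
t 5.55 shift [-0.0558 -0.3511 -0.0039] mm [ -44.6 -280.8   -3.1] turn [-0.012 -0.009 -5.766] gap 0.342 gf 34.7 F [-1.65  0.74 -0.87]
```

View pics/c3.png

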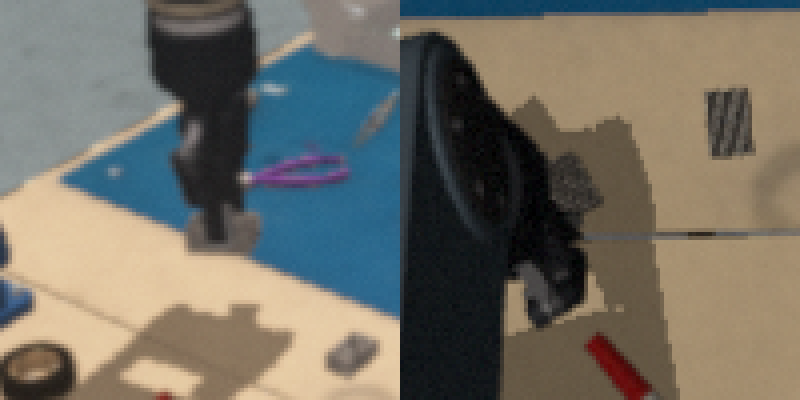

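The sink is held level between the pads, clear of the bench, and the smaller heat sink is undisturbed.

```bash
python3 -m pendant '[[[0,0,0,0,0,-0.96,0.2],[0,0,0,0,0,-0.96,0.2],[0,0,0,0,0,-0.96,0.2],[0,0,0,0,0,-0.96,0.2],[0,0,0,0,0,-0.96,0.2],[0,0,0,0,0,-0.96,0.2],[-0.003,-0.015,0,0,0,0,0.2],[-0.005,-0.03,0,0,0,0,0.2],[-0.005,-0.03,0,0,0,0,0.2],[-0.005,-0.03,0,0,0,0,0.2],[-0.005,-0.03,0,0,0,0,0.2],[-0.005,-0.03,0,0,0,0,0.2],[-0.005,-0.03,0,0,0,0,0.2],[-0.005,-0.03,0,0,0,0,0.2],[-0.005,-0.03,0,0,0,0,0.2],[-0.005,-0.03,0,0,0,0,0.2],[-0.005,-0.03,0,0,0,0,0.2],[-0.003,-0.03,0,0,0,0,0.2],[0,-0.005,0,0,0,0,0.2],[0,0,0,0,0,0,0.2]]]'; python3 -c "
from h import *
to(.4679,-.0485,.0323,158.7)"
```

```text
t: 7.65
tcp_pos: [0.4709, -0.0493, 0.1273]
tool_rot: [0.187, 0.982, 0.0, -0.001]
force: [-0.0, 0.4, -0.2]
finger_gap: 0.345
gripper_force: 34.8
t 7.65 shift [ 0.0039 -0.0005  0.1188] mm [ 3.1 -0.4 95. ] turn [ 0.    -0.011 -0.038] gap 0.345 gf 34.8 F [-0.03  0.37 -0.19]
```

```bash
python3 -m pendant '[[[0.004,0,0.01,0,0,-0.04,0.2],[0,0,0.02,0,0,0,0.2],[0,0,0.02,0,0,0,0.2],[0,0,0.02,0,0,0,0.2],[0,0,0.015,0,0,0,0.2],[0,0,0.005,0,0,0,0.2],[0,0,0,0,0,0,0.2],[0,0,0,0,0,0,0.2]]]'
python3 - <<'E'
from h import *
from station import eyes
to(.4679,-.0485,.0323,158.7)
d=eyes.snapshot("side")
a=d["pixels"];b=eyes.snapshot("top")["pixels"]
o=np.hstack([cv2.resize(a[200:300,270:370],None,fx=4,fy=4,interpolation=3),cv2.resize(b[210:310,280:380],None,fx=4,fy=4,interpolation=3)])
cv2.imwrite("pics/c4.png",o[:,:,::-1])
E
```

```text
t: 8.45
tcp_pos: [0.4689, -0.0472, 0.0559]
tool_rot: [0.183, 0.983, -0.0, 0.0]
force: [-0.3, -0.5, -0.6]
finger_gap: 0.341
gripper_force: 34.8
t 8.45 shift [ 0.0006 -0.002   0.0295] mm [ 0.5 -1.6 23.6] turn [0.    0.004 0.037] gap 0.341 gf 34.8 F [-0.3  -0.55 -0.56]
```

View pics/c4.png

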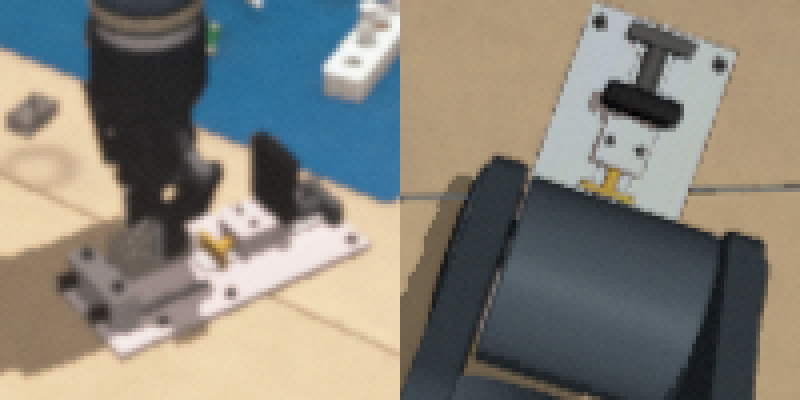

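The side crop shows the sink in the pads, hovering about 24 mm above the nest between the anvil at (110,265) and the brass probe at (215,245). The arm hides the nest in the top view.

```bash
python3 -m pendant '[[[0,-0.002,0,0,0,0.037,0.2],[0,0,0.008,0,0,0,0.2],[0,0,0.008,0,0,0,0.2],[0,0,0.006,0,0,0,0.2],[0,0,0,0,0,0,0.2],[0,0,0,0,0,0,0.2]]]';python3 -c "
from h import *
to(.4679,-.0485,.0323,158.7)";  python3 -m pendant '[[[0,0,0.003,0,0,0,0.2],[0,0,0.002,0,0,0,0.2],[0,0,0,0,0,0,0.2]]]'; python3 -c "
from h import *
to(.4679,-.0485,.0323,158.7)"
```

```text
t: 9.15
tcp_pos: [0.4679, -0.0488, 0.0377]
tool_rot: [0.185, 0.983, 0.0, -0.0]
force: [-0.2, -0.3, -1.6]
finger_gap: 0.339
gripper_force: 34.8
t 9.15 shift [0.0001 0.0004 0.0068] mm [0.1 0.3 5.4] turn [-0.    -0.007 -0.003] gap 0.339 gf 34.8 F [-0.23 -0.32 -1.64]
t: 9.45
tcp_pos: [0.4681, -0.0488, 0.034]
tool_rot: [0.185, 0.983, 0.0, -0.0]
force: [0.1, -0.4, -1.7]
finger_gap: 0.34
gripper_force: 34.8
t 9.45 shift [0.0003 0.0003 0.0021] mm [0.3 0.2 1.7] turn [-0.    -0.002 -0.002] gap 0.340 gf 34.8 F [ 0.14 -0.4  -1.65]
```

```bash
python3 -m pendant '[[[0,0,0.0015,0,0,0,0.2],[0,0,0.001,0,0,0,0.2],[0,0,0,0,0,0,0.2]]]'; python3 -c "
from h import *
to(.4679,-.0485,.0323,158.7)"
```

```text
t: 9.75
tcp_pos: [0.4682, -0.0489, 0.0323]
tool_rot: [0.185, 0.983, -0.0, 0.0]
force: [0.4, 0.4, 1.6]
finger_gap: 0.344
gripper_force: 35.0
t 9.75 shift [ 0.0005  0.0003 -0.    ] mm [ 0.4  0.3 -0. ] turn [-0.     0.002 -0.002] gap 0.344 gf 35.0 F [0.37 0.38 1.65]
```

```bash
python3 -m pendant '[[[0,0,0,0,0,0,0.38],[0,0,0,0,0,0,0.45],[0,0,0,0,0,0,0.6],[0,0,0,0,0,0,0.7],[0,0,0,0,0,0,0.7],[0,0,-0.01,0,0,0,0.7],[0,0,-0.02,0,0,0,0.7],[0,0,-0.03,0,0,0,0.7],[0,0,-0.03,0,0,0,0.7],[0,0,-0.03,0,0,0,0.4],[0,0,-0.015,0,0,0,0],[-0.025,0,0,0,0,0,0],[-0.035,0,0,0,0,0,0],[-0.035,0,0,0,0,0,0],[-0.035,0,0,0,0,0,0],[-0.025,0,0,0,0,0,0],[0,0,0,0,0,0,0],[0,0,0,0,0,0,0]]]'
python3 - <<'E'
from h import *
from station import eyes
to(.5844,-.0939,.062,158.7)
d=eyes.snapshot("side")
a=d["pixels"];b=eyes.snapshot("top")["pixels"]
o=np.hstack([cv2.resize(a[200:300,270:370],None,fx=4,fy=4,interpolation=3),cv2.resize(b[210:310,280:380],None,fx=4,fy=4,interpolation=3)])
cv2.imwrite("pics/c5.png",o[:,:,::-1])
E
```

```text
t: 11.55
tcp_pos: [0.5826, -0.0936, 0.1401]
tool_rot: [0.185, 0.983, 0.0, -0.001]
force: [-0.3, -0.1, -1.4]
finger_gap: 0.004
gripper_force: 0.0
t 11.55 shift [-0.0023  0.0005  0.0976] mm [-1.8  0.4 78.1] turn [-0.    -0.015 -0.003] gap 0.004 gf 0.0 F [-0.29 -0.1  -1.43]
```

View pics/c5.png

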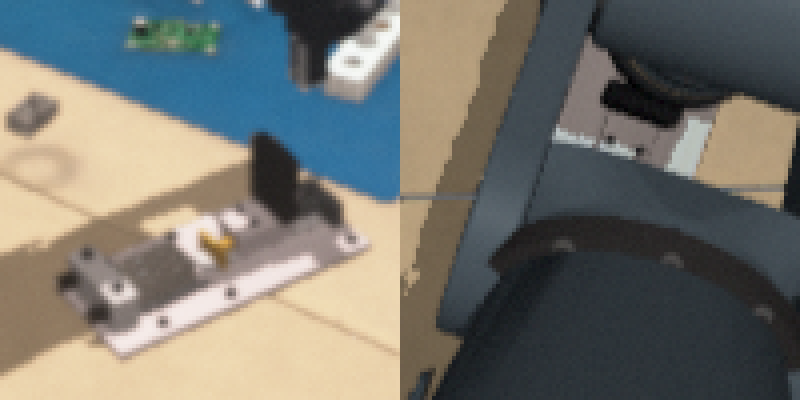

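The side crop shows the sink lying flat between the lips at about (150,275), between the anvil and the probe. The fingers are behind and above the paddle.

```bash
python3 -m pendant '[[[-0.002,0,0.01,0,0,0,0],[0,0,0.02,0,0,0,0],[0,0,0.02,0,0,0,0],[0,0,0.02,0,0,0,0],[0,0,0.015,0,0,0,0],[0,0,0.007,0,0,0,0],[0,0,0,0,0,0,0],[0,0,0,0,0,0,0],[0,0,0,0,0,0,0]]]'
python3 - <<'E'
from h import *
from station import eyes
to(.5844,-.0939,.066,158.7)
d=eyes.snapshot("side")
cv2.imwrite("pics/c6.png",cv2.resize(d["pixels"][200:300,270:390,::-1],None,fx=5,fy=5,interpolation=3))
E
```

```text
t: 12.55
tcp_pos: [0.5857, -0.0947, 0.0672]
tool_rot: [0.185, 0.983, -0.0, 0.001]
force: [0.1, 0.7, -0.3]
finger_gap: 0.004
gripper_force: 0.0
t 12.55 shift [0.0018 0.0004 0.0015] mm [1.5 0.3 1.2] turn [ 0.     0.013 -0.002] gap 0.004 gf 0.0 F [ 0.09  0.68 -0.28]
```

View pics/c6.png

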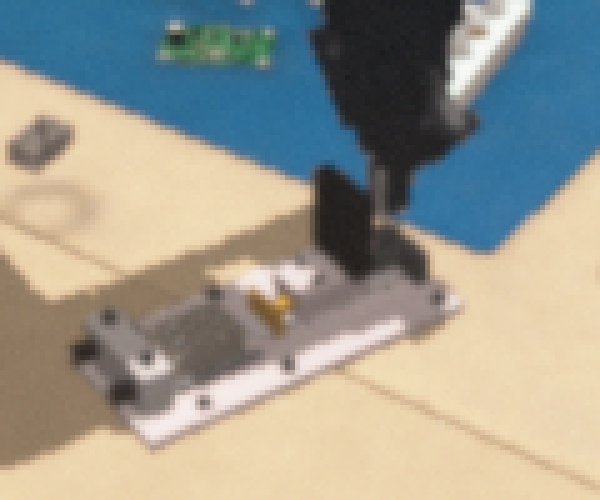

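The closed fingers stand just behind the paddle's rear face, above the bracket, and the sink is still in the nest.

```bash
cat >> h.py <<'E'
def st():
    from station import monitor
    s=monitor.sense();x=np.array([-.93162,.36345]);F=s["force"]
    print("t %.2f xj %.1f mm  yj %.1f z %.1f  Fx %.2f"%(s["t"],1e3*(s["tcp_pos"][:2]-[.52658,-.07137])@x,1e3*(s["tcp_pos"][:2]-[.52658,-.07137])@[-x[1],x[0]],1e3*s["tcp_pos"][2],F[:2]@x))
E
S='python3 -c "from h import *;st()"'
eval $S
python3 -m pendant '[[[0.005,0,0,0,0,0,0],[0.005,0,0,0,0,0,0],[0,0,0,0,0,0,0]]]' >/dev/null; eval $S
python3 -m pendant '[[[0.0025,0,0,0,0,0,0],[0,0,0,0,0,0,0]]]' >/dev/null; eval $S
python3 -m pendant '[[[0.0025,0,0,0,0,0,0],[0,0,0,0,0,0,0]]]' >/dev/null; eval $S
python3 -m pendant '[[[0.0025,0,0,0,0,0,0],[0,0,0,0,0,0,0]]]' >/dev/null; eval $S
python3 -m pendant '[[[0.0025,0,0,0,0,0,0],[0,0,0,0,0,0,0]]]' >/dev/null; eval $S
python3 -m pendant '[[[0.0025,0,0,0,0,0,0],[0,0,0,0,0,0,0]]]' >/dev/null; eval $S
```

```text
t 12.60 xj -63.5 mm  yj 0.3 z 67.3  Fx -0.23
t 12.90 xj -53.9 mm  yj 0.2 z 66.6  Fx -0.48
t 13.10 xj -52.6 mm  yj 0.3 z 66.5  Fx 0.16
t 13.30 xj -51.3 mm  yj 0.3 z 66.6  Fx -0.26
t 13.50 xj -49.7 mm  yj 0.3 z 66.7  Fx -3.06
t 13.70 xj -47.1 mm  yj 0.3 z 66.6  Fx -2.18
t 13.90 xj -44.8 mm  yj 0.3 z 66.6  Fx -2.83
```

```bash
S='python3 -c "from h import *;st()"'
python3 -m pendant '[[[0.004,0,0,0,0,0,0],[0.004,0,0,0,0,0,0],[0.004,0,0,0,0,0,0],[0,0,0,0,0,0,0],[0,0,0,0,0,0,0]]]' >/dev/null; eval $S
python3 -m pendant '[[[0.003,0,0,0,0,0,0],[0.003,0,0,0,0,0,0],[0,0,0,0,0,0,0]]]' >/dev/null; eval $S
for i in 1; do :; done
python3 -m pendant '[[[0.002,0,0,0,0,0,0],[0,0,0,0,0,0,0],[0,0,0,0,0,0,0]]]' >/dev/null; eval $S
python3 -m pendant '[[[0.002,0,0,0,0,0,0],[0,0,0,0,0,0,0],[0,0,0,0,0,0,0]]]' >/dev/null; eval $S
```

```text
t 14.40 xj -35.2 mm  yj 0.4 z 66.6  Fx -2.60
t 14.70 xj -30.2 mm  yj 0.3 z 66.6  Fx -3.30
t 15.00 xj -29.0 mm  yj 0.3 z 66.6  Fx -2.13
t 15.30 xj -27.3 mm  yj 0.3 z 66.6  Fx -3.05
```

```bash
S='python3 -c "from h import *;st()"'; Z='[[[0,0,0,0,0,0,0]]]'
python3 -m pendant '[[[0.002,0,0,0,0,0,0],[0,0,0,0,0,0,0],[0,0,0,0,0,0,0]]]' >/dev/null; eval $S
python3 -m pendant '[[[0,0,0,0,0,0,0]]]' >/dev/null; eval $S
python3 -m pendant '[[[0.002,0,0,0,0,0,0],[0,0,0,0,0,0,0],[0,0,0,0,0,0,0]]]' >/dev/null; eval $S
python3 -m pendant '[[[0,0,0,0,0,0,0]]]' >/dev/null; eval $S
python3 -m pendant '[[[0.002,0,0,0,0,0,0],[0,0,0,0,0,0,0],[0,0,0,0,0,0,0]]]' >/dev/null; eval $S
python3 -m pendant '[[[0,0,0,0,0,0,0]]]' >/dev/null; eval $S
python3 -m pendant '[[[0,0,0,0,0,0,0]]]' >/dev/null; eval $S
```

```text
t 15.60 xj -26.1 mm  yj 0.3 z 66.6  Fx -4.40
t 15.70 xj -26.1 mm  yj 0.3 z 66.6  Fx -3.98
t 16.00 xj -24.8 mm  yj 0.3 z 66.6  Fx -6.12
t 16.10 xj -24.9 mm  yj 0.4 z 66.6  Fx -5.20
t 16.40 xj -23.8 mm  yj 0.4 z 66.6  Fx -6.14
t 16.50 xj -23.8 mm  yj 0.3 z 66.6  Fx -6.27
t 16.60 xj -23.8 mm  yj 0.4 z 66.6  Fx -5.42
```

```bash
S='python3 -c "from h import *;st()"'
python3 -m pendant '[[[0.002,0,0,0,0,0,0],[0.002,0,0,0,0,0,0],[0,0,0,0,0,0,0],[0,0,0,0,0,0,0]]]' >/dev/null; eval $S
for i in 1 2 3 4; do python3 -m pendant '[[[0,0,0,0,0,0,0]]]' >/dev/null; eval $S; done
```

```text
t 17.00 xj -21.7 mm  yj 0.4 z 66.7  Fx -7.81
t 17.10 xj -21.7 mm  yj 0.3 z 66.7  Fx -6.87
t 17.20 xj -21.8 mm  yj 0.3 z 66.7  Fx -6.93
t 17.30 xj -21.7 mm  yj 0.3 z 66.7  Fx -7.20
t 17.40 xj -21.7 mm  yj 0.4 z 66.7  Fx -7.93
```

```bash
S='python3 -c "from h import *;st()"'
python3 -m pendant '[[[0.0015,0,0,0,0,0,0],[0.0015,0,0,0,0,0,0],[0,0,0,0,0,0,0],[0,0,0,0,0,0,0]]]' >/dev/null; eval $S
for i in 1 2 3 4 5 6 7; do python3 -m pendant '[[[0,0,0,0,0,0,0]]]' >/dev/null; eval $S; done
python3 - <<'E'
from h import *
from station import eyes
a=eyes.snapshot("side")["pixels"];b=eyes.snapshot("top")["pixels"]
o=np.hstack([cv2.resize(a[210:300,275:365],None,fx=4,fy=4,interpolation=3),cv2.resize(b[220:310,290:380],None,fx=4,fy=4,interpolation=3)])
cv2.imwrite("pics/c7.png",o[:,:,::-1])
E
```

```text
t 17.80 xj -20.2 mm  yj 0.4 z 66.7  Fx -9.42
t 17.90 xj -20.2 mm  yj 0.4 z 66.7  Fx -9.39
t 18.00 xj -20.2 mm  yj 0.4 z 66.7  Fx -8.14
t 18.10 xj -20.2 mm  yj 0.3 z 66.7  Fx -8.67
t 18.20 xj -20.2 mm  yj 0.4 z 66.7  Fx -8.50
t 18.30 xj -20.2 mm  yj 0.4 z 66.7  Fx -9.16
t 18.40 xj -20.2 mm  yj 0.3 z 66.7  Fx -9.38
t 18.50 xj -20.2 mm  yj 0.4 z 66.7  Fx -8.94
```

View pics/c7.png

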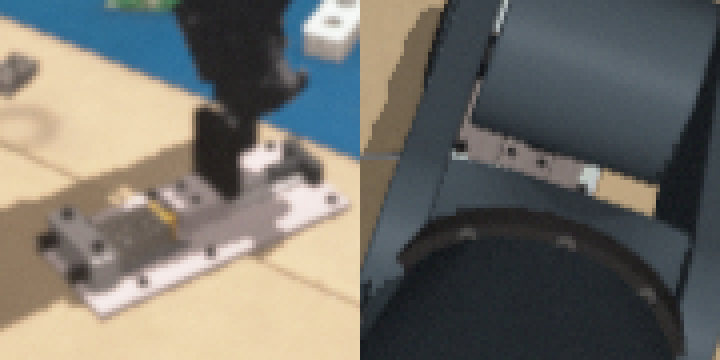

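The sink is home against the anvil, the brass probe is pressed on it, and the stem looks partly in. The force is about 8.95 N against the 9.2 N expected at half press, so I'll add a small nudge.

```bash
S='python3 -c "from h import *;st()"'
python3 -m pendant '[[[0.0005,0,0,0,0,0,0],[0,0,0,0,0,0,0],[0,0,0,0,0,0,0],[0,0,0,0,0,0,0]]]' >/dev/null; eval $S
for i in 1 2 3 4 5 6; do python3 -m pendant '[[[0,0,0,0,0,0,0]]]' >/dev/null; eval $S; done
```

```text
t 19.00 xj -20.0 mm  yj 0.4 z 66.7  Fx -8.99
t 19.10 xj -20.0 mm  yj 0.3 z 66.7  Fx -9.02
t 19.20 xj -20.0 mm  yj 0.4 z 66.7  Fx -7.87
t 19.30 xj -20.0 mm  yj 0.3 z 66.7  Fx -9.73
t 19.40 xj -20.0 mm  yj 0.4 z 66.7  Fx -9.16
t 19.50 xj -20.0 mm  yj 0.4 z 66.7  Fx -9.20
t 19.60 xj -20.0 mm  yj 0.4 z 66.7  Fx -9.47
```

Mean about 9.1 N, steady at the half press.

```bash
python3 -c "
from station import job
print(job.sign_off())"
```

```text
the job is handed in; nothing more can be done
None
```

The heat sink lies fins up in the nest, home against the anvil, and I handed the job in at about 19.6 s with the arm holding the paddle steady. By position and push force (about 9.1 N, against 9.2 N expected) the probe is about 6 mm in. The tape roll, tin and fan were not touched.

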